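# Hold the probe in the kiln port

## Robot

A 7-joint arm with a two-finger parallel gripper is mounted at the origin on the work surface; the furniture and walls round the work are solid. World frame = base frame: x ahead of the robot, y to its left, z up, the work surface at z = 0. Lengths are in m, angles in rad, forces in N, time in s.
With the tool pointing down it reaches from about 0.4 to 0.85 m from the base axis. Payload 6.9 kg.
Tool frame: the origin (TCP) lies at the very end of the fingers, on their centre line; the grasp point (between the pads) lies 19 mm behind it; z points along the fingers, y is the direction in which the jaws open and shut (so a half turn about z gives the same grasp; the last joint's range is limited). The gripper opens to 85 mm and grips with 20 to 120 N. Pads are 22 mm wide; open, the fingers measure 114 mm over their backs; the gripper's body (76 mm by 85 mm) begins 54 mm behind the grasp point. The pads swing forward as they close: fully open they stand 13 mm farther back than shut.
Start: joints at [1.454, 0.507, -0.238, 1.5, 0.126, 1.149, -0.155], TCP at [0.137, -0.61, 0.231] pointing down, gripper open.
Joint ranges: [-3.08, 3.08], [-0.24, 2.05], [-1.43, 1.35], [0, 2.5], [-1.52, 4.66], [0.17, 1.96], [-2.89, 2.89]. Speed limits (rad/s): [2.39, 2.39, 3.14, 3.14, 3.14, 3.14, 3.14].

## Interface

Orientations are given as a rotation vector (axis times angle).
In Python, from workcell import robot gives the robot as it stands.
- The arm moves only by the tool drive_tool, never from a script. Its argument "targets" is a list of rows, each a list of 3 entries, a list of its own where there are three numbers: the turn, a rotation vector about the tool's x, y, z in rad, then the shift along the tool's x, y, z in mm, then the opening, from 0 (shut) to 1 (fully open). A call has 1 to 10 rows; each row shifts and turns the pose as measured when the row begins, along the tool's axes as they then stand; what a row does not reach is not made up. A row lasts 1/10 s, in which the tool goes at most 50 mm and 8.59 degrees, less where a joint would pass 70% of its speed; a pose out of reach is approached as far as the arm can. A call with a gripper value outside its range is refused whole. The fingers move at their own pace and stop on an object; "newtons" is the grip in N (left out, the last holds). Time passes only in rows, so rows that do not move let the fingers close. It gives the time, the measured TCP pose, the force and the opening at its end, in the units of the state.
- robot.state(): the state, without advancing time (a new reading comes with each control period).
- robot.camera(name): name is "scene" or "top" or "wrist"; returns the picture (480x640x3 uint8, red, green, blue); there is no depth.
- robot.camera_params(name): a dict with "mtx" (3x3 intrinsics, pixels), "dist" ([k1, k2, p1, p2, k3] as OpenCV has them; the pictures are not rectified), "xyz" and "orientation" of the camera in the world. Camera axes: x right, y up, looking along -z (the intrinsics and any distortion apply to the point x, -y, -z); pixel columns grow to the right and rows downward; lengths in m; the calibration is good to about 2 mm. A picture is of the moment at which its call begins: read the wrist's pose just before it. camera_params takes no time and is no camera call; for the wrist camera it gives the pose at the moment of the call.
- robot.hand_in(): hands the job in, once; it reports no verdict.
The state is a dict: "time_s": time; "joint_pos": joint angles; "joint_velocities": joint speeds; "joint_efforts": joint torques, N m; "ee_pos": TCP position; "tool_rot": TCP orientation; "ft_force": force on the tool from outside, world axes, zero at the start; "torque": the same for the moment, N m; "finger_gap": finger opening in m.
Only numpy, scipy, OpenCV 4.12 (cv2) and the standard library are available. Lean on these libraries where they do the work, as an engineer would, in place of code of your own. Each camera call takes 0.05 s, during which the arm holds its last target.

## Task

Slide the keeper jaw of the probe stand all the way open and leave it open, lift the probe straight up out of the stand, and lower it tip first through the round port in the top of the test kiln without touching the kiln. Finish while holding the probe still and upright in the gripper, centred in the port, with the underside of its steel collar hanging about 15 mm above the port's rim. Leave the cups, jars, tape and stamp on the table where they are.

Things in the scene. Friction and masses are not known exactly. Their poses are not given: they have to be found in the camera images.
- kiln: Round test kiln, 170 mm across, fixed to the table (its place and yaw differ from run to run). Origin: centre of its foot on the table, z up; its grey control box with a black dial faces its -x. Flat pale lid, top at 125 mm height, underside at 100 mm, hollow chamber under it with its floor at 25 mm. In the lid's centre a white ceramic ring (42 mm across) rises 10 mm round the port.
- port (a point): Centre of the kiln's port at the top of the white ring's rim, 135 mm above the table. The port is a vertical round through hole of 24 mm diameter and 35 mm length, on the kiln's z axis.
- stand: Wooden probe stand, fixed to the table (place and yaw differ from run to run). Origin: on the table, directly under the bore that holds the probe; z up. Base 190 x 80 mm, 12 mm thick, from x = -150 to +40 mm. Over the origin a wooden block 60 x 60 mm, its top at 105 mm, with a vertical bore of 15 mm. The keeper jaw slides along the stand's -x, away from the block.
- jaw (a joint): Travel of the stand's keeper jaw in m: 0 shut, 0.035 fully open; it starts between 0 and 0.006. It opens along the stand's -x, needs about 2 N and stays where it is left. While shut, the steel fork at its front (40 mm wide, 6 mm thick, at 112 to 118 mm height) lies over the probe's collar and blocks it from rising; open by 0.030 or more it is quite clear.
- jaw_tab (a point): Centre of the top of the jaw's upright wooden tab, to pinch and pull (moves with the jaw): tab 24 mm along x, 18 mm along y (stand's axes), 43 mm tall from 118 to 161 mm height. It stands 75 mm from the probe's axis when shut.
- probe: Hand-held probe, loose, 170 mm long, about 70 g; starts upright in the stand's bore, its tip 15 mm above the table and its collar lying on the block. Origin: the tip (lower end); z runs up the rod. Straight white sheath 8 mm diameter from the tip to 90 mm, steel collar 30 mm diameter and 5 mm thick from 90 to 95 mm, steel neck 12 mm diameter to 110 mm, square dark wooden handle 22 x 22 mm (sides along the probe's x and y) from 110 to 170 mm. Grip it by the handle.
- probe_collar (a point): Centre of the underside of the probe's collar, 90 mm above the tip, on the rod's axis.
- bisque_cup: Small unglazed cup, 68 mm across, 62 mm tall, between kiln and stand. Origin under its foot. Leave alone.
- clay_stamp: Small waisted clay stamp standing on end, 23 mm across, 50 mm tall. Origin under its foot. Leave alone.
- glaze_jar_1: Closed glaze jar, 65 mm across, 86 mm tall, at the back. Origin under its foot. Leave alone.
- glaze_jar_3: Another closed glaze jar, 65 mm across, 86 mm tall, at the back. Origin under its foot. Leave alone.
- green_tumbler: Tall tumbler (a cup), 65 mm across, 84 mm tall, at the right. Origin under its foot. Leave alone.
- masking_tape: Roll of tape lying flat, 96 mm across, 25 mm tall, at the right. Origin under its centre. Leave alone.

How it is judged:
On the way, in this order (a step that is already met when the one before it is completed fails the run):
1. the jaw is fully open (at least 30 mm) with the probe still in the stand (value of joint jaw above 0.03 m and height (world z) of probe below 0.03 m), for 0.2 s.
2. the probe is lifted out: its tip is above the stand's block (height (world z) of probe above 0.11 m and angle between probe's own z axis and vertical below 0.2 rad and contact force between probe and the fingers above 1 N), for 0.2 s.
At the end, for the whole second after the job is handed in: The gripper holds the probe still (under 10 mm/s) and touching nothing else, tip and collar each within 5 mm of the port's axis, tilted less than 0.1 rad, the collar's underside 5 to 25 mm above the port's rim; the jaw is still open (over 25 mm) (horizontal distance between each of probe, probe_collar and port below 0.005 m and z of probe_collar in the frame of port between 0.005 and 0.025 m and angle between probe's own z axis and vertical below 0.1 rad and contact force between probe and the fingers above 1 N and contact force between probe and kiln below 0.1 N and contact force between probe and stand below 0.1 N and linear speed of probe below 0.01 m/s and value of joint jaw above 0.025 m); the arm keeps its last pose, push and grip.
It fails at once if the probe touches the kiln (contact force between probe and kiln above 0.3 N).
It fails at once if a cup, jar, the tape or the stamp is moved more than 20 mm (distance of any of bisque_cup, clay_stamp, glaze_jar_1, glaze_jar_3, green_tumbler, masking_tape from where it was at the start of the episode above 0.02 m).
It also fails if it takes over 64 s, if anything falls off the work surface, if the arm or the gripper's body presses on something with over 40 N, if the wrist force passes 120 N, or if a joint passes its speed limit or range.

## Working session

There is one attempt and no reset: what is moved stays moved. The work goes in short steps, Python scripts to look and compute and a tool call to move; the robot and the scene stay as the last step left them, time stands still between calls to the robot, and variables do not carry over. Pictures are saved under pics/ and viewed, and the job is handed in when it is done.

Besides the shell and the picture viewer there is one more tool, called after "Call:" by a JSON object that holds its "method" and its "body". drive_tool: Moves the arm, as the interface text tells. Its arguments: {"type":"object","properties":{"targets":{"type":"array"},"newtons":{"type":"number"}},"required":["targets"]}

```bash
mkdir -p pics; ls
python3 - <<'E'
from workcell import robot
import cv2
print(robot.state())
for n in ("scene","top","wrist"):
    p=robot.camera_params(n); print(n,p)
    cv2.imwrite(f"pics/{n}0.png",robot.camera(n)[:,:,::-1])
E
```

```text
pics
{'time_s': 0.0, 'joint_pos': array([ 1.4545178 ,  0.50836648, -0.23751607,  1.50113331,  0.12569633,
        1.14888523, -0.15478527]), 'joint_velocities': array([-1.11827352e-03,  5.38331123e-05,  7.47411242e-04,  4.91623514e-04,
        8.25051025e-05, -3.69818816e-04, -1.39811499e-04]), 'joint_efforts': array([-4.20640135e-04, -6.20594645e+01, -2.18635909e+00, -2.49653113e+01,
        1.29339419e-02,  1.18945833e-02, -1.98258527e-05]), 'ee_pos': array([ 0.1372894 , -0.60922356,  0.23041141]), 'tool_rot': array([-3.12051502e+00, -3.47493226e-01,  3.59149875e-04]), 'ft_force': array([0.10700665, 0.50152914, 0.66787749]), 'torque': array([ 0.00785668,  0.01202927, -0.02490301]), 'finger_gap': 0.08516505184712879}
scene {'mtx': array([[503.40180875,   0.        , 321.71168089],
       [  0.        , 503.40180875, 236.96260535],
       [  0.        ,   0.        ,   1.        ]]), 'dist': array([-0.04209442,  0.        ,  0.        ,  0.        ,  0.        ]), 'xyz': array([-0.0027959 ,  0.83989212,  0.61600756]), 'orientation': array([ 0.40365582, -1.43682903, -2.27837755])}
top {'mtx': array([[451.04495554,   0.        , 319.93560457],
       [  0.        , 451.04495554, 237.81092524],
       [  0.        ,   0.        ,   1.        ]]), 'dist': array([-0.09011503,  0.        ,  0.        ,  0.        ,  0.        ]), 'xyz': array([ 0.4578839 , -0.08243819,  1.00352277]), 'orientation': array([ 0.05249915, -0.10068472, -1.57876935])}
wrist {'mtx': array([[370.83487507,   0.        , 323.33856924],
       [  0.        , 370.83487507, 231.46371651],
       [  0.        ,   0.        ,   1.        ]]), 'dist': array([-0.0549706,  0.       ,  0.       ,  0.       ,  0.       ]), 'xyz': array([ 0.2093571 , -0.59332432,  0.37295107]), 'orientation': array([-0.24625595,  0.19983792, -1.33749018])}
```

View pics/scene0.png

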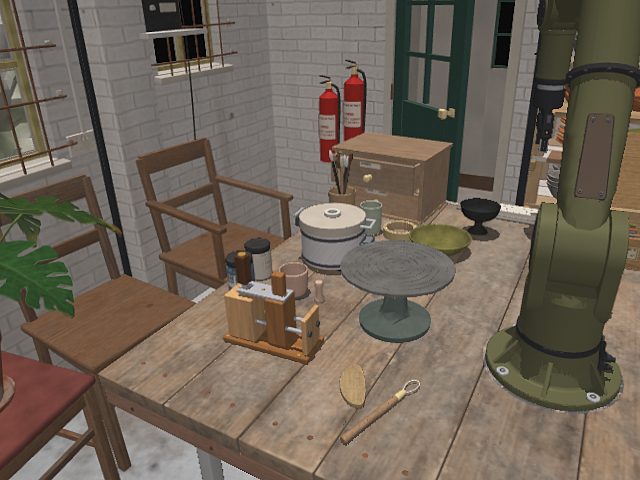

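View pics/top0.png

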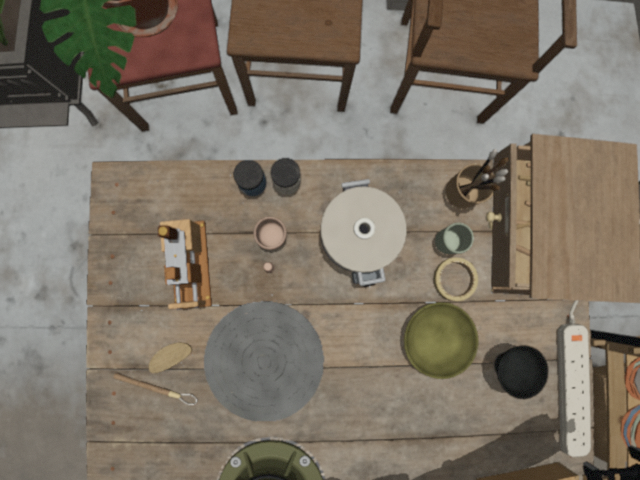

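View pics/wrist0.png

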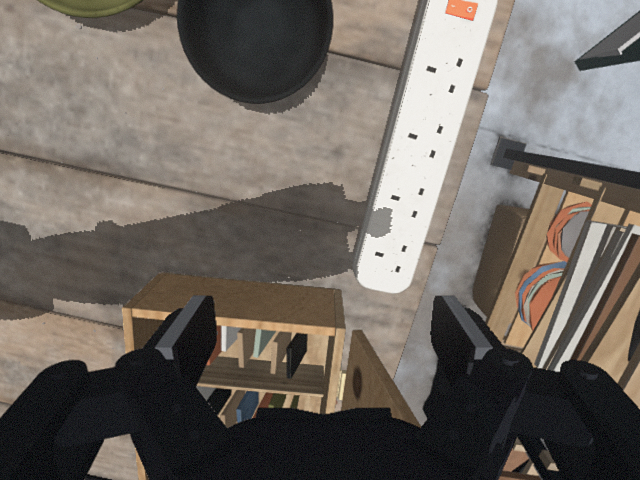

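Scene: stand at left, probe handle near top-picture (166,232), jaw tab (172,273), kiln ring at (364,229). I'll enlarge crops.

```bash
cat > h.py <<'E'
import numpy as np, cv2
from scipy.spatial.transform import Rotation as R
from workcell import robot
def ray(P,uv):
    q=cv2.undistortPoints(np.array([[uv]],float),P['mtx'],P['dist'])[0,0]
    d=R.from_rotvec(P['orientation']).as_matrix()@np.array([q[0],-q[1],-1.])
    return np.array(P['xyz']),d/np.linalg.norm(d)
def onz(P,uv,z):
    o,d=ray(P,uv); return o+d*(z-o[2])/d[2]
def tri(*pu):
    A=np.zeros((3,3));b=np.zeros(3); L=[ray(P,u) for P,u in pu]
    for o,d in L:
        M=np.eye(3)-np.outer(d,d);A+=M;b+=M@o
    x=np.linalg.solve(A,b)
    return x,[np.linalg.norm((np.eye(3)-np.outer(d,d))@(x-o)) for o,d in L]
def proj(P,X):
    Rm=R.from_rotvec(P['orientation']).as_matrix(); c=(np.atleast_2d(X)-P['xyz'])@Rm
    c=c*[1,-1,-1]
    return cv2.projectPoints(c,np.zeros(3),np.zeros(3),P['mtx'],P['dist'])[0][:,0]
E
python3 - <<'E'
import cv2
t=cv2.imread('pics/top0.png'); s=cv2.imread('pics/scene0.png')
cv2.imwrite('pics/t_st.png',cv2.resize(t[205:320,140:240],None,fx=5,fy=5,interpolation=cv2.INTER_CUBIC))
cv2.imwrite('pics/s_st.png',cv2.resize(s[235:365,215:335],None,fx=4.6,fy=4.6,interpolation=cv2.INTER_CUBIC))
cv2.imwrite('pics/t_ki.png',cv2.resize(t[175:295,310:420],None,fx=5,fy=5,interpolation=cv2.INTER_CUBIC))
E
```

```text
(no output)
```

View pics/t_st.png

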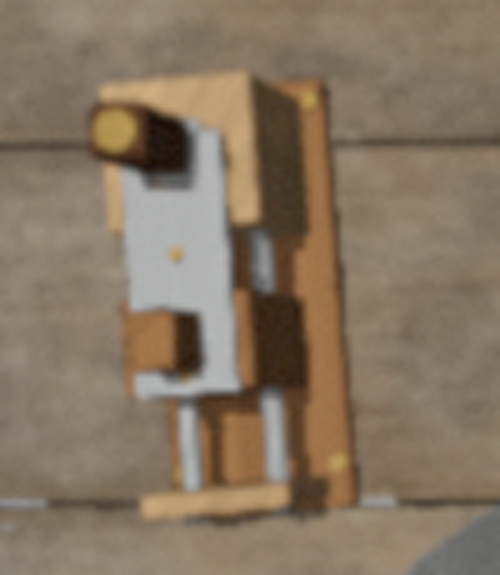

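View pics/s_st.png

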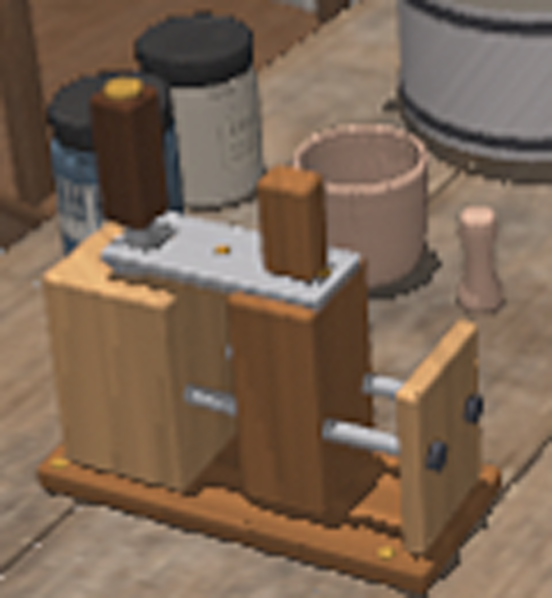

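View pics/t_ki.png

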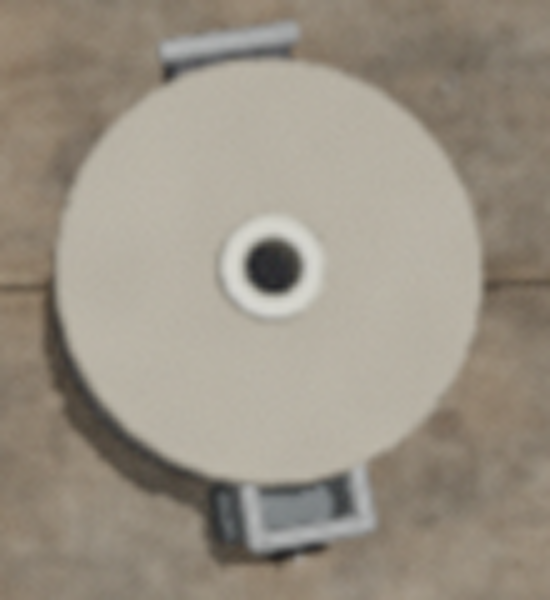

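Top crop shows handle button (114,131), tab top (150,342), base right edge (325,82)–(355,505), ring (272,267). Measuring.

Run:
```python
from h import *
T=robot.camera_params('top');S=robot.camera_params('scene')
t=lambda u,v:(140+u/5,205+v/5)
s=lambda u,v:(215+u/4.6,235+v/4.6)
np.set_printoptions(precision=4,suppress=True)
pb=onz(T,t(114,131),.187); print('button',pb,tri((T,t(114,131)),(S,s(125,88))), onz(S,s(125,88),.187))
tb=onz(T,t(150,342),.161);print('tab',tb,tri((T,t(150,342)),(S,s(292,180))), onz(S,s(292,180),.161))
c=[t(325,82),t(355,505)]
a,b=[onz(T,x,.012) for x in c];print(a,b,np.linalg.norm(a-b), 'yaw edge',np.degrees(np.arctan2(*(a-b)[1::-1])))
print('yaw tab-probe',np.degrees(np.arctan2(*(pb-tb)[1::-1])),np.linalg.norm((pb-tb)[:2]))
bl=[onz(T,t(*q),.105) for q in [(98,85),(250,72),(262,222)]]; print(bl, [np.linalg.norm(bl[i]-bl[i+1]) for i in (0,1)])
# ring contours
img=cv2.imread('pics/top0.png')
hsv=cv2.cvtColor(img,cv2.COLOR_BGR2HSV)
roi=np.zeros(img.shape[:2],np.uint8); cv2.circle(roi,(364,228),20,255,-1)
g=cv2.cvtColor(img,cv2.COLOR_BGR2GRAY)
d=((g<130)&(roi>0)); w=((g>205)&(roi>0))
for n,m in (('dark',d),('white',w)):
    k,l,st,ce=cv2.connectedComponentsWithStats(m.astype(np.uint8)); i=1+st[1:,4].argmax(); print(n,st[i],ce[i], onz(T,ce[i],.135))
w2=((w|d)).astype(np.uint8); k,l,st,ce=cv2.connectedComponentsWithStats(w2); i=1+st[1:,4].argmax(); print('all',st[i],ce[i],onz(T,ce[i],.135))
# scene ring
simg=cv2.imread('pics/scene0.png'); cv2.imwrite('pics/s_ki.png',cv2.resize(simg[195:280,290:385],None,fx=6,fy=6,interpolation=cv2.INTER_CUBIC))
print('expect scene ring',proj(S,onz(T,ce[i],.135)))
```

```text
button [0.552  0.1786 0.187 ] (array([0.5521, 0.1792, 0.1852]), [np.float64(7.409780161914226e-05), np.float64(7.409780161913516e-05)]) [0.5497 0.1819 0.187 ]
tab [0.4757 0.1717 0.161 ] (array([0.4758, 0.1726, 0.1581]), [np.float64(3.5034980005753466e-05), np.float64(3.503498000567324e-05)]) [0.4727 0.1769 0.161 ]
[0.5932 0.1408 0.012 ] [0.4073 0.1256 0.012 ] 0.1864662724429696 yaw edge 4.675265417632992
yaw tab-probe 5.192599854268096 0.07661733837090004
[array([0.5801, 0.2118, 0.105 ]), array([0.5848, 0.1502, 0.105 ]), array([0.5244, 0.1443, 0.105 ])] [np.float64(0.06178333176305826), np.float64(0.0607228291059597)]
dark [359 223  11  11  97] [364.0619 227.9072] [ 0.5613 -0.1957  0.135 ]
white [355 219  19  19  91] [363.8462 228.044 ] [ 0.5611 -0.1953  0.135 ]
all [359 223  11  11  97] [364.0619 227.9072] [ 0.5613 -0.1957  0.135 ]
expect scene ring [[331.9383 210.5179]]
```

View pics/s_ki.png

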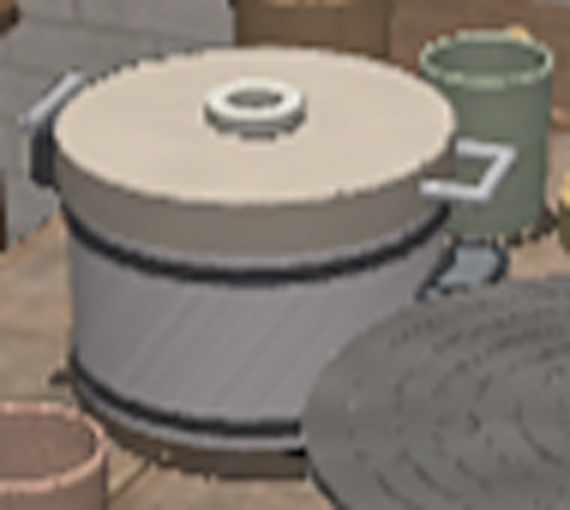

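Call:
{"method": "drive_tool", "body": {"targets": [[[0,0,0],[0,0,-40],1],[[0,0,0],[20,-20,-20],1],[[0,0,0.03],[35,-30,0],1],[[0,0,0.03],[35,-30,0],1],[[0,0,0.03],[35,-30,0],1],[[0,0,0.03],[35,-30,0],1],[[0,0,0],[35,-30,0],1],[[0,0,0],[35,-30,0],1],[[0,0,0],[35,-30,0],1],[[0,0,0],[35,-30,0],1]], "newtons": 40}}

```text
time_s: 1.15
ee_pos: [0.3995, -0.3049, 0.2897]
tool_rot: [-3.135, -0.127, 0.006]
ft_force: [0.7, -0.6, 0.0]
finger_gap: 0.0856
```

```bash
cat >> h.py <<'E'
def Rd(yaw):
    c,s=np.cos(yaw),np.sin(yaw)
    return np.array([[c,s,0],[s,-c,0],[0,0,-1]])
def need(pos,yawdeg=5.0):
    st=robot.state(); Rc=R.from_rotvec(st['tool_rot']).as_matrix()
    sh=Rc.T@(np.array(pos)-st['ee_pos'])*1000
    tu=R.from_matrix(Rc.T@Rd(np.radians(yawdeg))).as_rotvec()
    print('t',round(st['time_s'],2),'ee',st['ee_pos'].round(4),'q',st['joint_pos'].round(2),'F',st['ft_force'].round(1),'gap',round(st['finger_gap'],4))
    print('shift',sh.round(1),'turn',tu.round(4))
E
python3 -c "
from h import *
need([.45,.05,.29])"
```

```text
t 1.15 ee [ 0.3995 -0.3049  0.2897] q [ 0.87  0.28 -0.36  1.71  0.1   1.18 -1.  ] F [ 0.7 -0.6  0. ] gap 0.0856
shift [  79.1 -349.7    1. ] turn [-0.0044  0.0039 -0.006 ]
```

Call:
{"method": "drive_tool", "body": {"targets": [[[0,0,0],[10,-48,0],1],[[0,0,0],[10,-48,0],1],[[0,0,0],[10,-48,0],1],[[0,0,0],[10,-48,0],1],[[0,0,0],[10,-48,0],1],[[0,0,0],[10,-48,0],1],[[0,0,0],[10,-48,0],1],[[0,0,0],[5,-48,0],1],[[0,0,0],[5,-48,0],1],[[0,0,0],[0,-40,0],1]]}}

```text
time_s: 2.15
ee_pos: [0.4417, 0.1849, 0.291]
tool_rot: [-3.134, -0.128, 0.002]
ft_force: [1.2, -0.5, -0.5]
finger_gap: 0.0853
```

```bash
python3 -c "
from h import *
need([.44,.172,.25])
print(robot.camera_params('wrist'))
P=robot.camera_params('wrist')
cv2.imwrite('pics/w1.png',robot.camera('wrist')[:,:,::-1])
print(proj(P,[[.552,.179,.187],[.4757,.172,.161]]))
"
```

```text
t 2.15 ee [0.4417 0.1849 0.291 ] q [ 0.05  0.26 -0.64  1.76  0.17  1.17 -2.13] F [ 1.2 -0.5 -0.5] gap 0.0853
shift [-2.7 12.9 41. ] turn [-0.005   0.0008 -0.0056]
{'mtx': array([[370.83487507,   0.        , 323.33856924],
       [  0.        , 370.83487507, 231.46371651],
       [  0.        ,   0.        ,   1.        ]]), 'dist': array([-0.0549706,  0.       ,  0.       ,  0.       ,  0.       ]), 'xyz': array([0.51539406, 0.19007005, 0.43342075]), 'orientation': array([-0.23372481,  0.2238109 , -1.4757989 ])}
[[348.49627139  59.88114055]
 [345.51816238 177.34981783]]
```

View pics/w1.png

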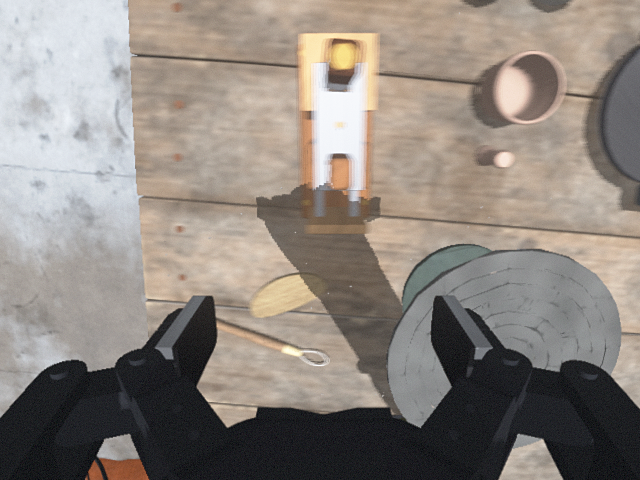

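Blurred (arm still settling), button near (343,54). Settle and retake.

Call:
{"method": "drive_tool", "body": {"targets": [[[0,0,0],[0,12,0],1],[[0,0,0],[0,0,0],1],[[0,0,0],[0,0,0],1]]}}

```text
time_s: 2.5
ee_pos: [0.4398, 0.1817, 0.2909]
tool_rot: [-3.128, -0.149, 0.003]
ft_force: [0.1, -0.1, 0.0]
finger_gap: 0.0857
```

```bash
python3 -c "
from h import *
need([.44,.172,.25])
P=robot.camera_params('wrist')
im=robot.camera('wrist')[:,:,::-1]
cv2.imwrite('pics/w2.png',im); cv2.imwrite('pics/w2c.png',cv2.resize(im[20:240,270:410],None,fx=2.7,fy=2.7,interpolation=cv2.INTER_CUBIC))
print(proj(P,[[.552,.179,.187],[.4757,.172,.161]]))
import json;json.dump({k:np.array(v).tolist() for k,v in P.items()},open('w2.json','w'))
"
```

```text
t 2.5 ee [0.4398 0.1817 0.2909] q [ 0.06  0.26 -0.65  1.77  0.16  1.16 -2.11] F [ 0.1 -0.1  0. ] gap 0.0857
shift [-0.6 10.1 40.8] turn [-0.0102  0.0018  0.0078]
[[346.97233127  56.1994234 ]
 [343.01945888 174.56415344]]
```

View pics/w2c.png

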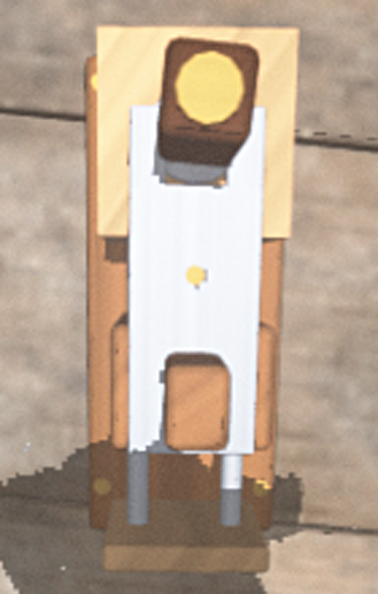

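Sharp: button (347.4,52.6), tab top (343,170.7), matching predictions within a few px.

```bash
python3 -c "
from h import *
import json;P={k:np.array(v) for k,v in json.load(open('w2.json')).items()}
c=lambda u,v:(270+u/2.7,20+v/2.7)
np.set_printoptions(precision=4,suppress=True)
b=onz(P,c(209,88),.186);t=onz(P,c(197,407),.161);print(b,t,np.linalg.norm((b-t)[:2]))
yw=lambda a,b:np.degrees(np.arctan2(*(a-b)[1::-1]))
print(yw(b,t))
print('plate L',yw(onz(P,c(131,108),.118),onz(P,c(130,450),.118)),'R',yw(onz(P,c(265,108),.118),onz(P,c(253,452),.118)))
print('block L',yw(onz(P,c(97,30),.105),onz(P,c(97,237),.105)),'R',yw(onz(P,c(299,30),.105),onz(P,c(291,237),.105)))
print('block',[onz(P,c(*q),.105) for q in [(97,28),(299,28),(97,237),(291,237)]])
T=robot.camera_params('top');S=robot.camera_params('scene')
print(tri((T,(162.8,231.2)),(S,(242.2,254.1)),(P,c(209,88))),tri((T,(170,273.4)),(S,(278.5,274.1)),(P,c(197,407))))
"
```

```text
[0.5542 0.1789 0.186 ] [0.4785 0.1723 0.161 ] 0.07604992163296566
4.964125741868634
plate L 5.121939888000805 R 5.136301123398366
block L 4.847430323434211 R 5.218768449916006
block [array([0.5811, 0.2114, 0.105 ]), array([0.5869, 0.1514, 0.105 ]), array([0.5211, 0.2063, 0.105 ]), array([0.527 , 0.1459, 0.105 ])]
(array([0.553 , 0.1789, 0.1851]), [np.float64(0.0008611877734191071), np.float64(0.0006797491916561286), np.float64(0.0013763352584996052)]) (array([0.4767, 0.1722, 0.1576]), [np.float64(0.001028880758378379), np.float64(0.0005464366796126579), np.float64(0.0013622020904006378)])
```

Call:
{"method": "drive_tool", "body": {"targets": [[[-0.01,0,0.007],[36,13,20],1],[[0,0,0],[0,0,35],1],[[0,0,0],[0,0,35],1],[[0,0,0],[0,0,0],1]]}}

```text
time_s: 2.95
ee_pos: [0.4808, 0.1663, 0.1997]
tool_rot: [3.137, 0.121, 0.005]
ft_force: [-0.1, -0.3, -0.7]
finger_gap: 0.0852
```

```bash
python3 -c "
from h import *
need([.477,.172,.127],5.1)"
```

```text
t 2.95 ee [0.4808 0.1663 0.1997] q [ 0.04  0.4  -0.6   1.85  0.27  0.97 -2.17] F [-0.1 -0.3 -0.7] gap 0.0852
shift [-3.6 -6.2 72.7] turn [ 0.0022 -0.0031 -0.012 ]
```

Call:
{"method": "drive_tool", "body": {"targets": [[[0.002,-0.003,-0.012],[-4,-6,15],0.6],[[0,0,0],[0,0,28],0.5],[[0,0,0],[0,0,20],0.5],[[0,0,0],[0,0,0],0.5],[[0,0,0],[0,0,0],0.5]]}}

```text
time_s: 3.45
ee_pos: [0.4803, 0.1693, 0.1417]
tool_rot: [3.139, 0.128, 0.009]
ft_force: [-0.9, 0.0, -0.1]
finger_gap: 0.0428
```

```bash
python3 -c "
from h import *
need([.477,.172,.127],5.1)
cv2.imwrite('pics/w3.png',robot.camera('wrist')[:,:,::-1])"
```

```text
t 3.45 ee [0.4803 0.1693 0.1417] q [ 0.    0.46 -0.56  1.93  0.33  0.83 -2.23] F [-0.9  0.  -0.1] gap 0.0428
shift [-3.2 -3.  14.7] turn [ 0.0004 -0.006  -0.0074]
```

View pics/w3.png

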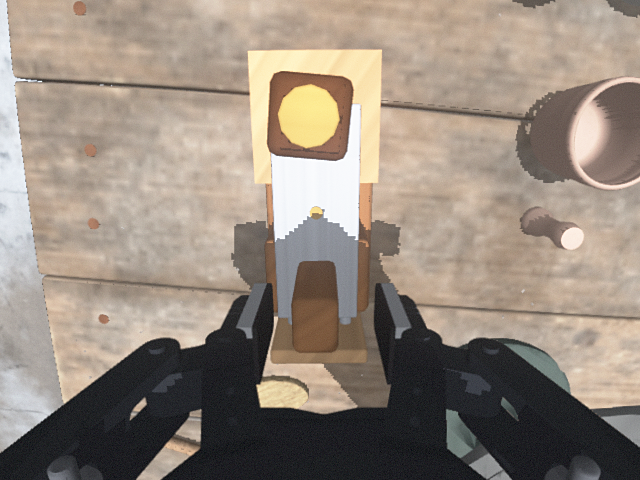

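Fingers (inner faces ~255 and ~392) straddle the tab at ~315; the button is at (309,116). Lower and close.

Call:
{"method": "drive_tool", "body": {"targets": [[[0,-0.005,-0.007],[-3,-3,14],0.5],[[0,0,0],[0,0,0],0.2],[[0,0,0],[0,0,0],0],[[0,0,0],[0,0,0],0],[[0,0,0],[0,0,0],0],[[0,0,0],[0,0,0],0]], "newtons": 40}}

```text
time_s: 4.1
ee_pos: [0.4789, 0.1726, 0.13]
tool_rot: [-3.138, -0.138, -0.01]
ft_force: [1.5, 0.2, -2.5]
finger_gap: 0.0175
```

```bash
python3 -c "
from h import *
need([.477,.172,.127],5.1)"
```

```text
t 4.1 ee [0.4789 0.1726 0.13  ] q [-0.01  0.48 -0.56  1.95  0.35  0.81 -2.24] F [ 1.5  0.2 -2.5] gap 0.0175
shift [-2.   0.4  3. ] turn [-0.0003 -0.0062 -0.0011]
```

Call:
{"method": "drive_tool", "body": {"targets": [[[0,0,0],[-5,0,0],0],[[0,0,0],[-6,0,0],0],[[0,0,0],[-6,0,0],0],[[0,0,0],[-6,0,0],0],[[0,0,0],[-6,0,0],0],[[0,0,0],[0,0,0],0]]}}

```text
time_s: 4.7
ee_pos: [0.4473, 0.1698, 0.13]
tool_rot: [-3.138, -0.138, -0.01]
ft_force: [-0.6, -0.8, -1.9]
finger_gap: 0.0176
```

```bash
python3 -c "
from h import *
need([.4430,.1695,.13],5.1)"
```

```text
t 4.7 ee [0.4473 0.1698 0.13  ] q [-0.01  0.44 -0.57  2.02  0.34  0.77 -2.27] F [-0.6 -0.8 -1.9] gap 0.0176
shift [-4.3 -0.1 -0. ] turn [-0.0003 -0.0067 -0.0009]
```

Moved 31.6 mm so far; pull to the stop.

Call:
{"method": "drive_tool", "body": {"targets": [[[0,0,0],[-3,0,0],0],[[0,0,0],[-2,0,0],0],[[0,0,0],[-1,0,0],0],[[0,0,0],[0,0,0],0]]}}

```text
time_s: 5.1
ee_pos: [0.4458, 0.1697, 0.13]
tool_rot: [-3.135, -0.136, -0.023]
ft_force: [0.1, 1.9, 1.0]
finger_gap: 0.0174
```

```bash
python3 -c "
from h import *
need([.4430,.1695,.13],5.1)
P=robot.camera_params('wrist');im=robot.camera('wrist')[:,:,::-1]
cv2.imwrite('pics/w4.png',im)"
```

```text
t 5.1 ee [0.4458 0.1697 0.13  ] q [-0.01  0.43 -0.57  2.03  0.34  0.75 -2.27] F [0.1 1.9 1. ] gap 0.0174
shift [-2.8 -0.  -0. ] turn [-0.0028 -0.0146 -0.0024]
```

View pics/w4.png

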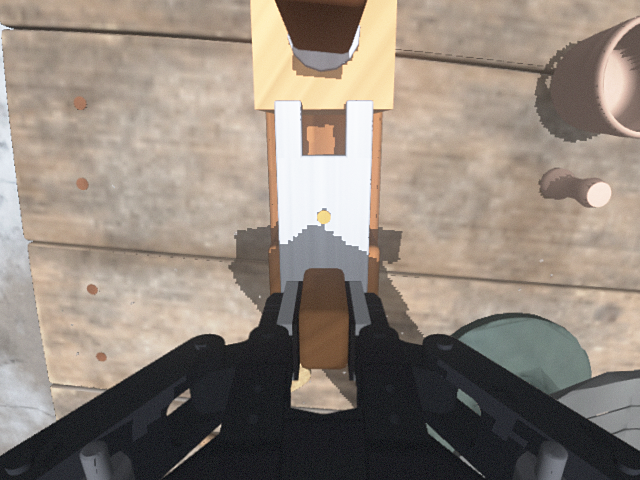

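Fork tips at (287,101)/(358,101) are clear of the collar (bottom edge ~y 70); jaw at its stop. Release, rise, move over the probe.

Call:
{"method": "drive_tool", "body": {"targets": [[[0,0,0],[1,0,0],0.5],[[0,0,0],[0,0,0],0.6],[[0,0,0],[0,0,0],0.6],[[0,0,0],[0,0,-30],0.6],[[0,-0.012,0],[0,0,-40],0.6],[[0,0,0],[0,0,-20],0.6],[[0,0,0],[30,0,0],0.6],[[0,0,0],[30,0,0],0.6],[[0,0,0],[0,0,0],0.6]]}}

```text
time_s: 6.05
ee_pos: [0.505, 0.175, 0.2248]
tool_rot: [-3.137, -0.14, -0.001]
ft_force: [-1.0, -0.3, 0.1]
finger_gap: 0.0514
```

```bash
python3 -c "
from h import *
need([.553,.179,.155],5.1)
P=robot.camera_params('wrist');im=robot.camera('wrist')[:,:,::-1]
cv2.imwrite('pics/w5.png',im)
print(proj(P,[[.553,.179,.186],[.4435,.169,.161]]))
import json;json.dump({k:np.array(v).tolist() for k,v in P.items()},open('w5.json','w'))"
```

```text
t 6.05 ee [0.505  0.175  0.2248] q [ 0.04  0.41 -0.61  1.75  0.26  1.06 -2.14] F [-1.  -0.3  0.1] gap 0.0514
shift [48.1  0.4 69.8] turn [-0.0016 -0.0009 -0.0001]
[[324.09616406 174.23741395]
 [324.23479305 340.77997767]]
```

View pics/w5.png

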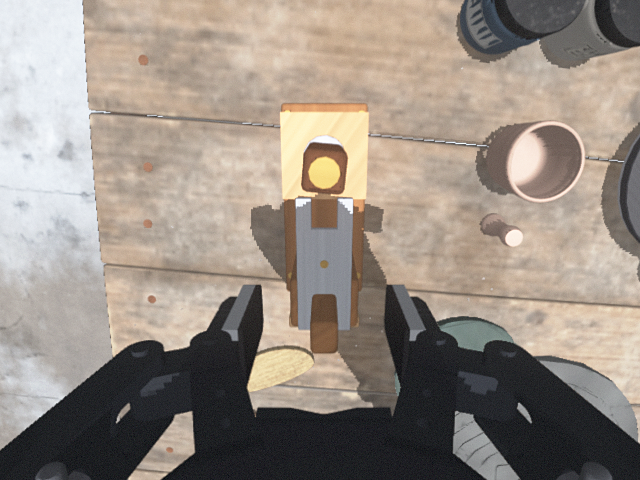

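Button seen at (324.5,173), as predicted; jaw remains open. In w3 the handle's edges are turned ~5° clockwise relative to the block, so I'll align the gripper to that (yaw ≈ 0.3°).

Call:
{"method": "drive_tool", "body": {"targets": [[[0,0,0.085],[25,0,0],0.65],[[0,0,0],[24,3,0],0.65],[[0,0,0],[0,0,0],0.65],[[0,0,0],[0,0,0],0.65]]}}

```text
time_s: 6.5
ee_pos: [0.5484, 0.1752, 0.2238]
tool_rot: [3.142, 0.008, -0.009]
ft_force: [-0.0, -0.3, 0.2]
finger_gap: 0.0554
```

```bash
python3 -c "
from h import *
need([.553,.179,.142],0.3)
cv2.imwrite('pics/w6.png',robot.camera('wrist')[:,:,::-1])"
```

```text
t 6.5 ee [0.5484 0.1752 0.2238] q [ 0.02  0.48 -0.57  1.64  0.28  1.11 -2.19] F [-0.  -0.3  0.2] gap 0.0554
shift [ 5.1 -3.8 81.8] turn [ 0.      0.0059 -0.0002]
```

View pics/w6.png

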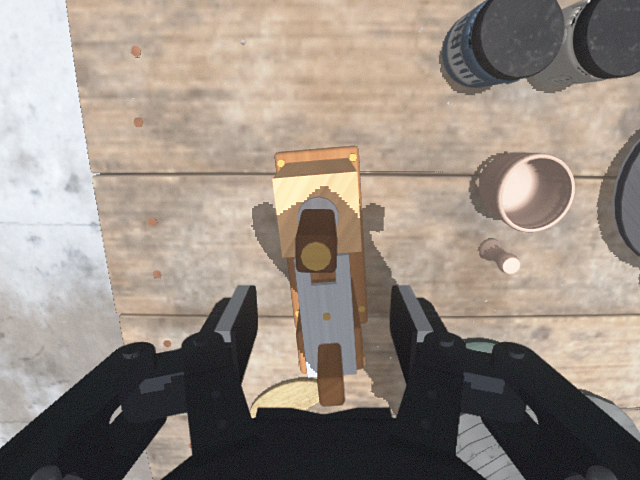

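Handle is now square with the fingers, at column ~316. Lower with correction.

Call:
{"method": "drive_tool", "body": {"targets": [[[0,0.006,0],[5,-4,15],0.65],[[0,0,0],[0,0,30],0.65],[[0,0,0],[0,0,15],0.65],[[0,0,0],[0,0,0],0.65],[[0,0,0],[0,0,0],0.65]]}}

```text
time_s: 7.05
ee_pos: [0.5486, 0.1801, 0.164]
tool_rot: [3.141, 0.015, 0.001]
ft_force: [-0.8, 0.5, 0.7]
finger_gap: 0.0561
```

```bash
python3 -c "
from h import *
need([.553,.179,.142],0.3)
cv2.imwrite('pics/w7.png',robot.camera('wrist')[:,:,::-1])"
```

```text
t 7.05 ee [0.5486 0.1801 0.164 ] q [-0.01  0.53 -0.55  1.72  0.33  0.98 -2.24] F [-0.8  0.5  0.7] gap 0.0561
shift [ 4.4  1.1 22. ] turn [ 0.0004 -0.0004  0.0041]
```

View pics/w7.png

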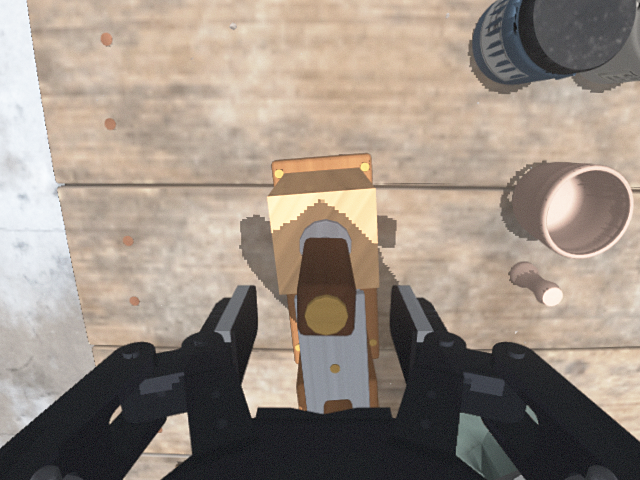

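Handle (326,314) sits between fingers (~257–390). Finish lowering and close.

Call:
{"method": "drive_tool", "body": {"targets": [[[0,0,0],[4,1,20],0.65],[[0,0,0],[0,0,0],0.4],[[0,0,0],[0,0,0],0.2],[[0,0,0],[0,0,0],0],[[0,0,0],[0,0,0],0],[[0,0,0],[0,0,0],0],[[0,0,0],[0,0,0],0]], "newtons": 40}}

```text
time_s: 7.8
ee_pos: [0.554, 0.1806, 0.1505]
tool_rot: [-3.14, -0.015, -0.013]
ft_force: [-0.2, -0.3, -0.6]
finger_gap: 0.0217
```

```bash
python3 -c "
from h import *
need([.553,.179,.142],0.3)"
```

```text
t 7.8 ee [0.554  0.1806 0.1505] q [-0.01  0.55 -0.54  1.73  0.34  0.94 -2.25] F [-0.2 -0.3 -0.6] gap 0.0217
shift [-1.1  1.6  8.5] turn [-0.002  -0.0083  0.0044]
```

Call:
{"method": "drive_tool", "body": {"targets": [[[0,0,0],[0,0,-5],0],[[0,0,0],[0,0,-10],0],[[0,0,0],[0,0,-15],0],[[0,0,0],[0,0,-15],0],[[0,0,0],[0,0,-15],0]]}}

```text
time_s: 8.3
ee_pos: [0.5524, 0.1802, 0.2132]
tool_rot: [-3.14, -0.016, -0.008]
ft_force: [0.3, -0.3, -0.9]
finger_gap: 0.0214
```

```bash
python3 -c "
from h import *
need([.554,.1806,.31],0.3)"
```

```text
t 8.3 ee [0.5524 0.1802 0.2132] q [ 0.01  0.49 -0.57  1.65  0.29  1.08 -2.21] F [ 0.3 -0.3 -0.9] gap 0.0214
shift [  2.1  -0.5 -96.7] turn [-0.0012 -0.0051  0.005 ]
```

Call:
{"method": "drive_tool", "body": {"targets": [[[0,0,0],[1,0,-20],0],[[0,0,0],[1,0,-20],0],[[0,0,0],[0,0,-20],0],[[0,0,0],[0,0,-20],0],[[0,0,0],[0,0,-17],0],[[0,0,0],[0,0,0],0],[[0,0,0],[0,0,0],0]]}}

```text
time_s: 9.0
ee_pos: [0.5535, 0.1811, 0.3217]
tool_rot: [-3.137, -0.018, -0.018]
ft_force: [-0.3, -0.2, -0.7]
finger_gap: 0.0211
```

```bash
python3 -c "
from h import *
need([.554,.1806,.31],0.3)
for n in ('scene','top','wrist'): cv2.imwrite(f'pics/{n}8.png',robot.camera(n)[:,:,::-1])
s=cv2.imread('pics/scene8.png'); cv2.imwrite('pics/s8c.png',cv2.resize(s[120:380,170:370],None,fx=2.3,fy=2.3,interpolation=cv2.INTER_CUBIC))
"
```

```text
t 9.0 ee [0.5535 0.1811 0.3217] q [ 0.02  0.41 -0.59  1.46  0.23  1.32 -2.15] F [-0.3 -0.2 -0.7] gap 0.0211
shift [ 0.4  0.6 11.7] turn [-0.0043 -0.0116  0.0064]
```

View pics/s8c.png

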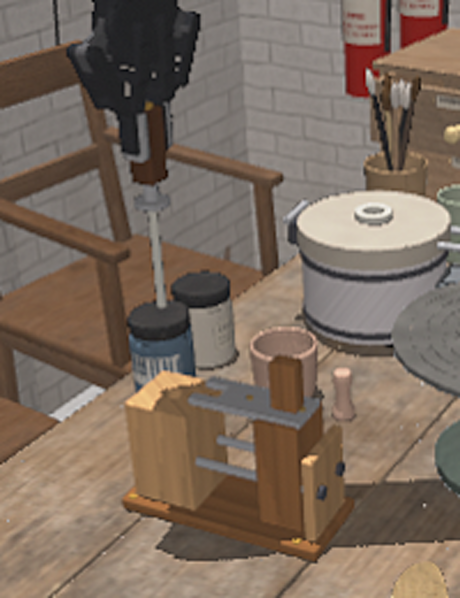

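View pics/wrist8.png

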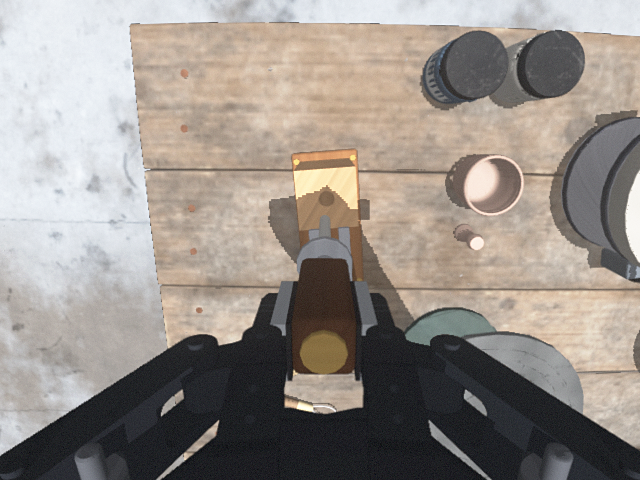

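Probe is out, hanging nearly vertical, tip ~186 mm up; jaw remains open. Carry toward the kiln.

Call:
{"method": "drive_tool", "body": {"targets": [[[-0.004,-0.011,0],[0,20,0],0],[[0,0,0],[1,35,0],0],[[0,0,0],[1,35,0],0],[[0,0,0],[1,35,0],0],[[0,0,0],[1,35,0],0],[[0,0,0],[1,35,0],0],[[0,0,0],[1,35,0],0],[[0,0,0],[1,35,0],0],[[0,0,0],[0,25,0],0],[[0,0,0],[0,0,0],0]]}}

```text
time_s: 10.15
ee_pos: [0.5606, -0.1198, 0.3093]
tool_rot: [-3.14, -0.026, 0.031]
ft_force: [-0.7, -0.3, -1.4]
finger_gap: 0.0214
```

```bash
python3 -c "
from h import *
need([.561,-.1955,.32],0.3)"
```

```text
t 10.15 ee [ 0.5606 -0.1198  0.3093] q [ 0.51  0.41 -0.53  1.48  0.21  1.32 -1.6 ] F [-0.7 -0.3 -1.4] gap 0.0214
shift [ -1.1  75.7 -10.8] turn [-0.0014  0.0195  0.0114]
```

Call:
{"method": "drive_tool", "body": {"targets": [[[0,0.019,0.011],[-1,25,-8],0],[[0,0,0],[0,30,0],0],[[0,0,0],[0,18,0],0],[[0,0,0],[0,0,0],0],[[0,0,0],[0,0,0],0]]}}

```text
time_s: 10.65
ee_pos: [0.5594, -0.1916, 0.3128]
tool_rot: [-3.135, -0.013, 0.01]
ft_force: [-0.4, 0.7, -1.6]
finger_gap: 0.0218
```

```bash
cat > look.py <<'E'
import sys,json
from h import *
tag=sys.argv[1]
need([.561,-.1955,.32],0.3)
Q={}
for n in ('scene','wrist'):
    P=robot.camera_params(n); im=robot.camera(n)[:,:,::-1]; cv2.imwrite(f'pics/{n}{tag}.png',im)
    Q[n]={k:np.array(v).tolist() for k,v in P.items()}
st=robot.state();Q['ee']=st['ee_pos'].tolist();Q['rot']=st['tool_rot'].tolist()
json.dump(Q,open(f'q{tag}.json','w'))
s=cv2.imread(f'pics/scene{tag}.png'); cv2.imwrite(f'pics/s{tag}c.png',cv2.resize(s[120:245,280:400],None,fx=4.8,fy=4.8,interpolation=cv2.INTER_CUBIC))
w=cv2.imread(f'pics/wrist{tag}.png'); cv2.imwrite(f'pics/w{tag}c.png',cv2.resize(w[90:400,220:430],None,fx=1.9,fy=1.9,interpolation=cv2.INTER_CUBIC))
E
python3 look.py 9
```

```text
t 10.65 ee [ 0.5594 -0.1916  0.3128] q [ 0.61  0.43 -0.51  1.44  0.21  1.33 -1.48] F [-0.4  0.7 -1.6] gap 0.0218
shift [ 1.5  3.9 -7.2] turn [-0.0067  0.0065  0.003 ]
```

View pics/s9c.png

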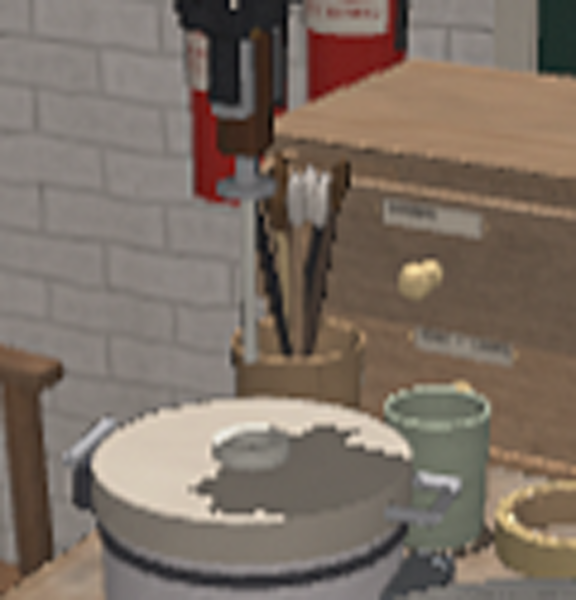

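View pics/w9c.png

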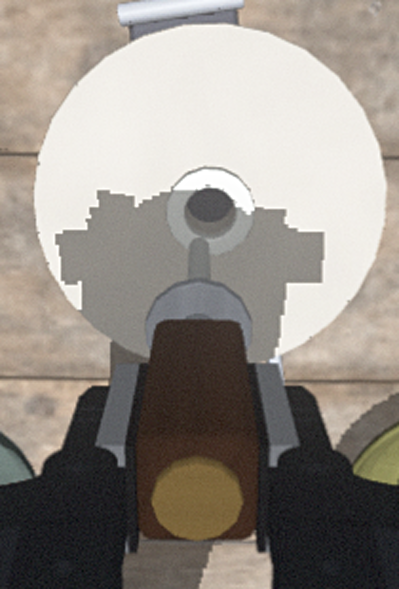

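Run:
```python
import json
from h import *
np.set_printoptions(precision=4,suppress=True)
q=json.load(open('q9.json'));S={k:np.array(v) for k,v in q['scene'].items()};W={k:np.array(v) for k,v in q['wrist'].items()}
w=lambda u,v:(220+u/1.9,90+v/1.9); s=lambda u,v:(280+u/4.8,120+v/4.8)
print('rot z',R.from_rotvec(q['rot']).as_matrix()[:,2],q['ee'])
port=onz(W,w(211,211),.135);print('port wrist',port,'scene',onz(S,s(250,447),.135))
print('ring edges',[onz(W,w(*p),.135) for p in [(167,211),(255,211),(211,168)]])
T=robot.camera_params('top')
print('port tri',tri((W,w(211,211)),(S,(332.3,211.5)),(T,(364.0,228.0))))
tip=tri((W,w(200,243)),(S,s(250,360)));print('tip',tip, onz(W,w(200,243),.1773))
# collar in wrist: lower edge of collar ellipse, left/right extremes
print('collar W',[onz(W,w(*p),.27) for p in [(146,322),(251,322)]])
print('collar S', s(246,187))
print(tri((W,w(199,325)),(S,s(246,187))))
print('proj scene expected collar for vertical', proj(S,np.array(tip[0])+[0,0,.0925]),s(246,187))
print('proj wrist collar', (proj(W,np.array(tip[0])+[0,0,.095])-[220,90])*1.9)
```

```text
rot z [-0.0064  0.0062 -1.    ] [0.5594640046652289, -0.19129776884900765, 0.3130390150996725]
port wrist [ 0.5631 -0.1971  0.135 ] scene [ 0.5529 -0.1807  0.135 ]
ring edges [array([ 0.5628, -0.1767,  0.135 ]), array([ 0.5633, -0.2175,  0.135 ]), array([ 0.5831, -0.1968,  0.135 ])]
port tri (array([ 0.5617, -0.1968,  0.1316]), [np.float64(0.0007175027069568535), np.float64(0.0006904562974584196), np.float64(0.0007692138587399447)])
tip (array([ 0.5589, -0.1924,  0.1781]), [np.float64(0.0004419217344247631), np.float64(0.0004419217344247578)]) [ 0.5591 -0.1922  0.1773]
collar W [array([ 0.561 , -0.1772,  0.27  ]), array([ 0.5613, -0.2067,  0.27  ])]
collar S (331.25, 158.95833333333334)
(array([ 0.5598, -0.1924,  0.2702]), [np.float64(0.0005871385234396021), np.float64(0.0005871385234396008)])
proj scene expected collar for vertical [[331.3443 158.9386]] (331.25, 158.95833333333334)
proj wrist collar [[200.0194 333.6384]]
```

Ring measures 41 mm across (right), tip height agrees with 177 mm. Relative offset tip→port ≈ (+4, −5) mm. Correct and go lower to re-look.

Call:
{"method": "drive_tool", "body": {"targets": [[[0,0,0],[3.5,5,0],0],[[0,0,0],[0,0,10],0],[[0,0,0],[0,0,10],0],[[0,0,0],[0,0,0],0],[[0,0,0],[0,0,0],0],[[0,0,0],[0,0,0],0]]}}

```text
time_s: 11.35
ee_pos: [0.5635, -0.1922, 0.2907]
tool_rot: [-3.134, -0.024, 0.011]
ft_force: [0.4, 0.5, -0.4]
finger_gap: 0.0217
```

```bash
python3 look.py 10
```

```text
t 11.35 ee [ 0.5635 -0.1922  0.2907] q [ 0.61  0.45 -0.51  1.47  0.22  1.29 -1.48] F [ 0.4  0.5 -0.4] gap 0.0217
shift [ -2.7   3.  -29.3] turn [-0.0079  0.0072  0.0098]
```

View pics/s10c.png

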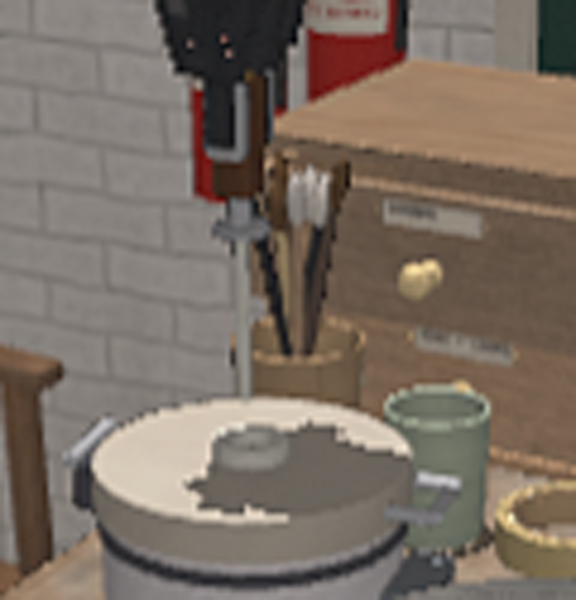

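View pics/w10c.png

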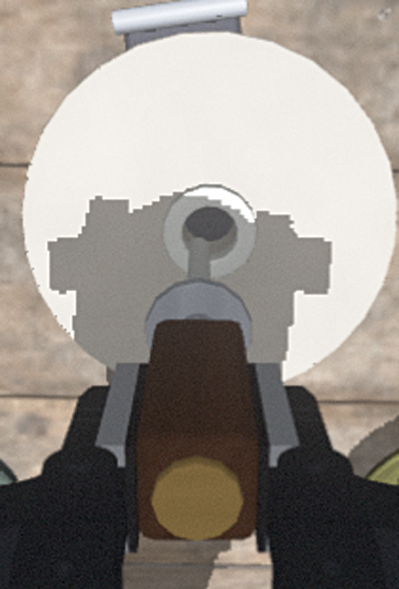

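```bash
python3 - <<'E'
import json
from h import *
np.set_printoptions(precision=4,suppress=True)
q=json.load(open('q10.json'));S={k:np.array(v) for k,v in q['scene'].items()};W={k:np.array(v) for k,v in q['wrist'].items()}
w=lambda u,v:(220+u/1.9,90+v/1.9); s=lambda u,v:(280+u/4.8,120+v/4.8)
port=onz(W,w(210.5,231.5),.135);print('port',port)
print('edges',[onz(W,w(*p),.135) for p in [(164,231),(257,231),(211,184),(211,279)]])
print('tip',tri((W,w(200,242)),(S,s(243,394))),onz(W,w(200,242),q['ee'][2]-.1355))
# refine ring contour with color: white/grey vs cream in crop
E
python3 - <<'E'
import cv2
w=cv2.imread('pics/wrist10.png')
cv2.imwrite('pics/w10d.png',cv2.resize(w[175:265,290:370],None,fx=6.5,fy=6.5,interpolation=cv2.INTER_CUBIC))
E
```

```text
port [ 0.563  -0.1971  0.135 ]
edges [array([ 0.5629, -0.1769,  0.135 ]), array([ 0.5636, -0.2173,  0.135 ]), array([ 0.5839, -0.1969,  0.135 ]), array([ 0.5413, -0.1978,  0.135 ])]
tip (array([ 0.5639, -0.193 ,  0.1582]), [np.float64(0.000638132712181055), np.float64(0.0006381327121810747)]) [ 0.5637 -0.1926  0.1554]
```

View pics/w10d.png

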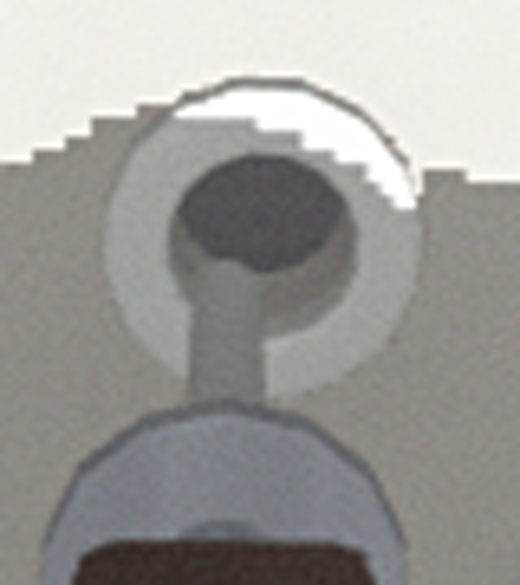

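Call:
{"method": "drive_tool", "body": {"targets": [[[-0.008,0.007,0.005],[1,4,0],0],[[0,0,0],[0,0,0],0],[[0,0,0],[0,0,0],0]]}}

```text
time_s: 11.75
ee_pos: [0.565, -0.1969, 0.2916]
tool_rot: [3.14, 0.014, 0.003]
ft_force: [0.1, 0.4, -0.8]
finger_gap: 0.0216
```

```bash
python3 -c "
from h import *
need([.564,-.196,.285],0.3)"
```

```text
t 11.75 ee [ 0.565  -0.1969  0.2916] q [ 0.61  0.45 -0.51  1.47  0.22  1.28 -1.48] F [ 0.1  0.4 -0.8] gap 0.0216
shift [-1.  -0.9  6.6] turn [ 0.0016 -0.0021  0.0037]
```

```bash
python3 look.py 11
python3 - <<'E'
import cv2
w=cv2.imread('pics/wrist11.png')
cv2.imwrite('pics/w11d.png',cv2.resize(w[175:265,290:370],None,fx=6.5,fy=6.5,interpolation=cv2.INTER_CUBIC))
E
```

```text
t 11.75 ee [ 0.565  -0.1969  0.2916] q [ 0.61  0.45 -0.51  1.47  0.22  1.28 -1.48] F [ 0.1  0.4 -0.8] gap 0.0216
shift [ -3.9  -1.4 -28.4] turn [ 0.0016 -0.0021  0.0037]
```

View pics/w11d.png

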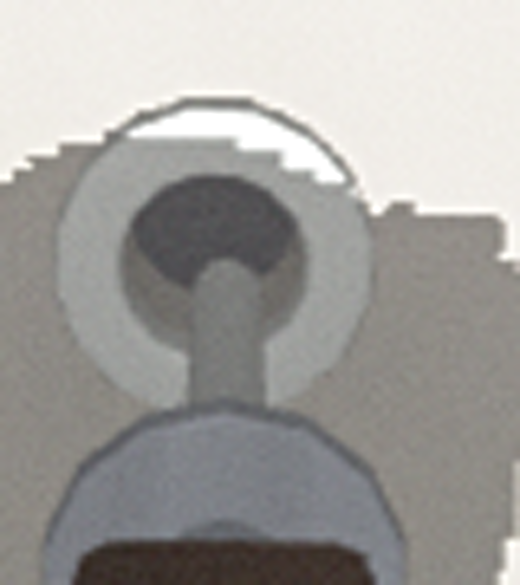

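View pics/s11c.png

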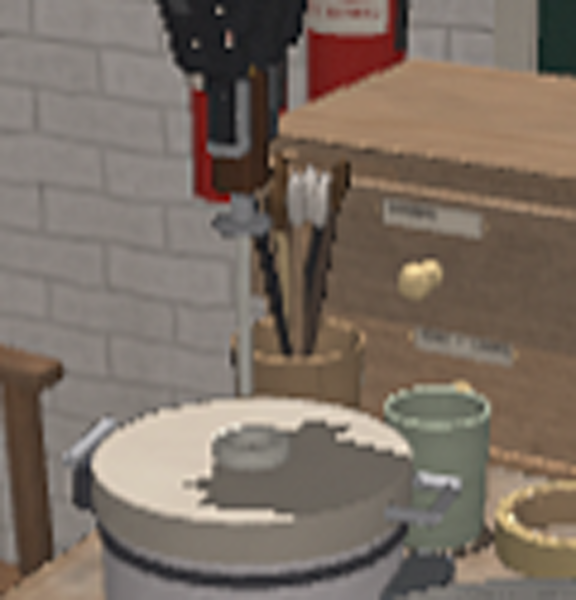

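```bash
cat > rel.py <<'E'
import json,sys
from h import *
np.set_printoptions(precision=4,suppress=True)
tag,ru,rv,tu,tv=sys.argv[1],*map(float,sys.argv[2:6])
q=json.load(open(f'q{tag}.json'));W={k:np.array(v) for k,v in q['wrist'].items()}
d=lambda u,v:(290+u/6.5,175+v/6.5)
Rm=R.from_rotvec(q['rot']).as_matrix()
port=onz(W,d(ru,rv),.135); tip=onz(W,d(tu,tv),q['ee'][2]-.1355)
print('port',port,'tip',tip,'diff world mm',(port-tip)[:2]*1000,'tip-axis pred',np.array(q['ee'])+.1355*Rm[:,2])
E
python3 rel.py 11 215 258 227 298; python3 rel.py 10 262 240 228 298
```

```text
port [ 0.5632 -0.197   0.135 ] tip [ 0.5636 -0.1984  0.156 ] diff world mm [-0.3843  1.4281] tip-axis pred [ 0.5653 -0.1971  0.156 ]
port [ 0.563  -0.1967  0.135 ] tip [ 0.5609 -0.1925  0.1554] diff world mm [ 2.0296 -4.2048] tip-axis pred [ 0.5627 -0.1913  0.1555]
```

Offset now ≈(−0.4,+1.4) mm. Correct, lower until just entering, and look.

Call:
{"method": "drive_tool", "body": {"targets": [[[0,0,0],[-0.5,-1.5,3],0],[[0,0,0],[0,0,7],0],[[0,0,0],[0,0,7],0],[[0,0,0],[0,0,0],0],[[0,0,0],[0,0,0],0]]}}

```text
time_s: 12.35
ee_pos: [0.5641, -0.1951, 0.2724]
tool_rot: [3.14, 0.014, 0.002]
ft_force: [0.7, -0.6, -0.7]
finger_gap: 0.0218
```

```bash
python3 look.py 12
python3 - <<'E'
import cv2
w=cv2.imread('pics/wrist12.png')
cv2.imwrite('pics/w12d.png',cv2.resize(w[175:265,290:370],None,fx=6.5,fy=6.5,interpolation=cv2.INTER_CUBIC))
E
```

```text
t 12.35 ee [ 0.5641 -0.1951  0.2724] q [ 0.61  0.46 -0.51  1.51  0.23  1.23 -1.49] F [ 0.7 -0.6 -0.7] gap 0.0218
shift [ -3.1   0.4 -47.6] turn [ 0.0011 -0.0011  0.004 ]
```

View pics/w12d.png

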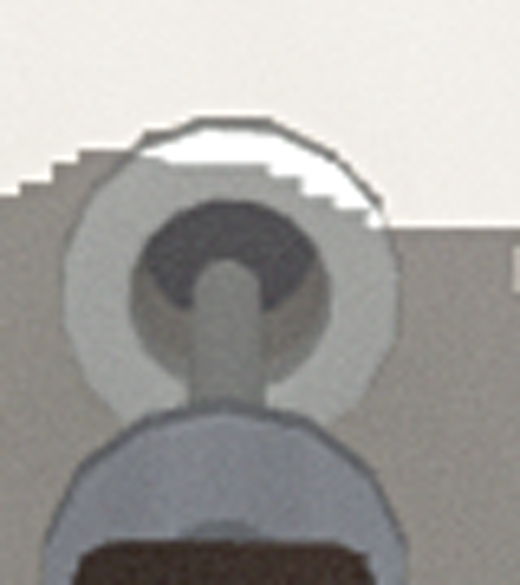

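View pics/s12c.png

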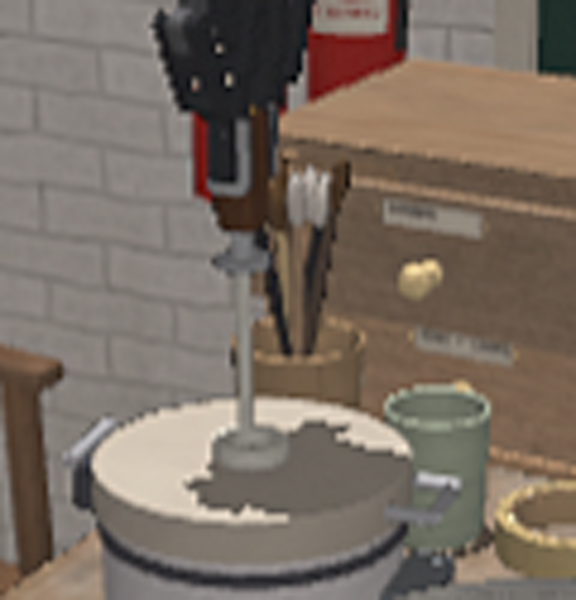

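Wrist view: hole centre ≈(230,295), tip ≈(228,298): centred. Scene view hints a slight left offset; check it.

```bash
python3 rel.py 12 230 293 228 298
python3 - <<'E'
import cv2,json
from h import *
w=cv2.imread('pics/scene12.png')
cv2.imwrite('pics/s12d.png',cv2.resize(w[160:230,300:365],None,fx=8,fy=8,interpolation=cv2.INTER_CUBIC))
w=cv2.imread('pics/scene0.png')
cv2.imwrite('pics/s0d.png',cv2.resize(w[160:230,300:365],None,fx=8,fy=8,interpolation=cv2.INTER_CUBIC))
S=robot.camera_params('scene')
P=np.array([.5632,-.197,.135])
f=lambda X:(proj(S,X)-[300,160])*8
print(f(P),'dx',f(P+[.005,0,0])-f(P),'dy',f(P+[0,.005,0])-f(P),'dz',f(P+[0,0,.005])-f(P))
E
```

```text
port [ 0.5626 -0.1968  0.135 ] tip [ 0.5626 -0.1966  0.1371] diff world mm [ 0.0467 -0.2498] tip-axis pred [ 0.5644 -0.1953  0.1371]
[[252.22750105 401.79054952]] dx [[-13.89922742  -2.61855259]] dy [[-7.51393001  5.38439654]] dz [[ -0.23693009 -14.68197018]]
```

View pics/s12d.png

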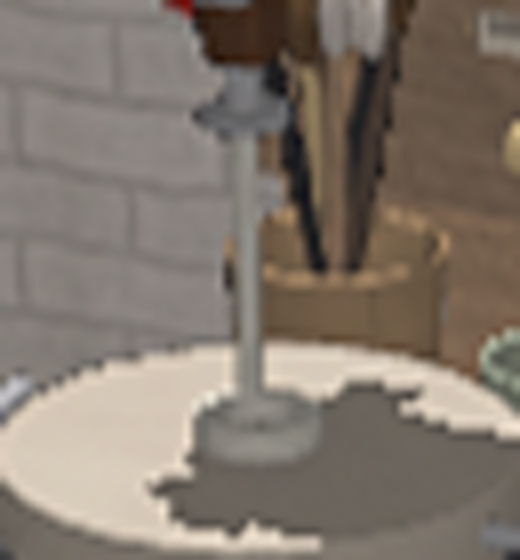

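View pics/s0d.png

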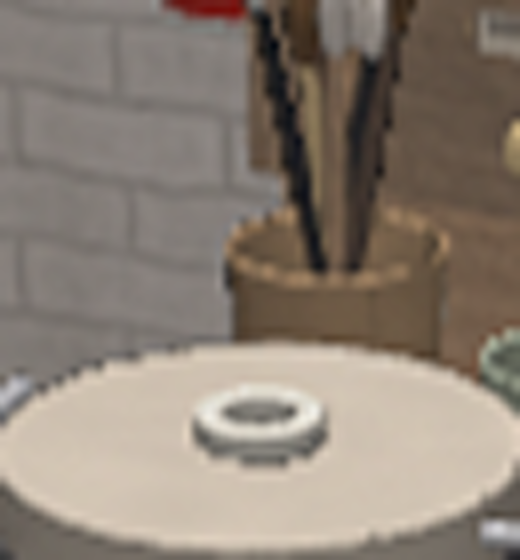

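```bash
cat > rel2.py <<'E'
# args tag hole_u hole_vtop tip_u tip_vtop col_u col_vtop (crop d coords)
import json,sys
from h import *
np.set_printoptions(precision=4,suppress=True)
tag=sys.argv[1];a=list(map(float,sys.argv[2:]))
q=json.load(open(f'q{tag}.json'));W={k:np.array(v) for k,v in q['wrist'].items()}
d=lambda u,v:(290+u/6.5,175+v/6.5)
tz=q['ee'][2]-.1355
print('cam',W['xyz'])
h=onz(W,d(a[0],a[1]),.135)-[.012,0,0]; c=onz(W,d(a[4],a[5]),tz+.095)-[.015,0,0]
print('hole',h,'collar',c)
if a[2]>0: print('tip',onz(W,d(a[2],a[3]),tz)-[.004,0,0])
E
python3 rel2.py 12 230 200 228 260 226 412
python3 rel2.py 11 215 175 227 260 226 412
python3 rel2.py 10 262 155 228 260 226 412
python3 - <<'E'
from h import *
S=robot.camera_params('scene')
f=lambda X:(proj(S,X)-[300,160])*8
X=np.array([.5626,-.1966,.1371]); print(f(X),f(X+[0,0,.09]))
E
```

```text
cam [ 0.6378 -0.1944  0.4149]
hole [ 0.5621 -0.1967  0.135 ] collar [ 0.5639 -0.1958  0.2321]
tip [ 0.5633 -0.1965  0.1371]
cam [ 0.6385 -0.1962  0.4342]
hole [ 0.562  -0.1969  0.135 ] collar [ 0.5647 -0.1977  0.251 ]
tip [ 0.5643 -0.1984  0.156 ]
cam [ 0.6383 -0.1924  0.4327]
hole [ 0.562  -0.1965  0.135 ] collar [ 0.563  -0.1925  0.2504]
tip [ 0.5616 -0.1924  0.1554]
[[253.2008888  396.37224391]] [[248.82296872 124.04487203]]
```

Edge-based measure: hole x .5621, tip .5633, collar .5639; scene agrees in sign (larger). Shift about −2 mm in x and tilt slightly.

Call:
{"method": "drive_tool", "body": {"targets": [[[0,0.009,0],[-3,0.4,0],0],[[0,0,0],[0,0,0],0],[[0,0,0],[0,0,0],0]]}}

```text
time_s: 12.75
ee_pos: [0.5611, -0.1957, 0.2731]
tool_rot: [3.14, 0.014, 0.019]
ft_force: [-0.1, 0.9, -1.1]
finger_gap: 0.0216
```

```bash
cat > crop.py <<'E'
import cv2,sys
t=sys.argv[1]
w=cv2.imread(f'pics/wrist{t}.png'); a=cv2.resize(w[175:265,290:370],None,fx=6.5,fy=6.5,interpolation=cv2.INTER_CUBIC)
cv2.imwrite(f'pics/w{t}d.png',a)
w=cv2.imread(f'pics/scene{t}.png')
cv2.imwrite(f'pics/s{t}d.png',cv2.resize(w[160:230,300:365],None,fx=8,fy=8,interpolation=cv2.INTER_CUBIC))
E
python3 look.py 13; python3 crop.py 13
```

```text
t 12.75 ee [ 0.5611 -0.1957  0.2731] q [ 0.62  0.45 -0.51  1.52  0.23  1.22 -1.49] F [-0.1  0.9 -1.1] gap 0.0216
shift [  0.4  -0.1 -46.9] turn [ 0.0015 -0.0119  0.0039]
```

View pics/w13d.png

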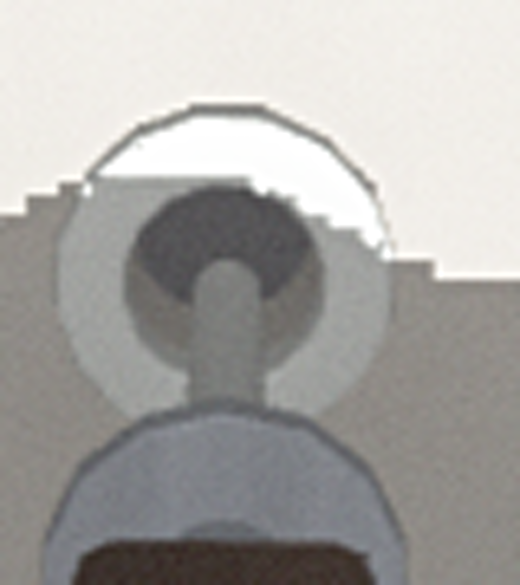

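View pics/s13d.png

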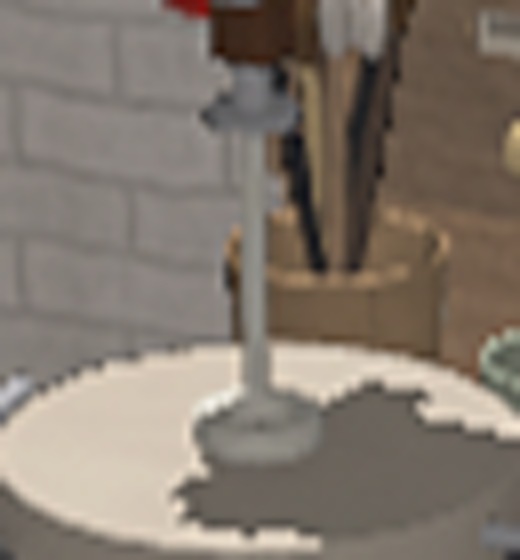

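```bash
python3 rel2.py 13 225 185 228 259 226 412
```

```text
cam [ 0.6332 -0.195   0.4165]
hole [ 0.5622 -0.1968  0.135 ] collar [ 0.5612 -0.1964  0.2326]
tip [ 0.5618 -0.1972  0.1376]
```

Wrist and scene both put tip within ~0.5 mm and collar within ~1 mm. Lower in stages.

Call:
{"method": "drive_tool", "body": {"targets": [[[0,0,0],[-0.1,0,8],0],[[0,0,0],[-0.1,0,9],0],[[0,0,0],[-0.1,0,9],0],[[0,0,0],[-0.1,0,6],0],[[0,0,0],[0,0,0],0]]}}

```text
time_s: 13.35
ee_pos: [0.5608, -0.1956, 0.2374]
tool_rot: [3.141, 0.015, 0.017]
ft_force: [-1.4, 1.2, -0.4]
finger_gap: 0.0215
```

```bash
python3 -c "
from h import *
need([.5611,-.1957,.1955],0.3)"; python3 look.py 14; python3 crop.py 14
```

```text
t 13.35 ee [ 0.5608 -0.1956  0.2374] q [ 0.61  0.47 -0.5   1.58  0.24  1.14 -1.5 ] F [-1.4  1.2 -0.4] gap 0.0215
shift [-0.2  0.  41.9] turn [ 0.001  -0.0105  0.004 ]
t 13.35 ee [ 0.5608 -0.1956  0.2374] q [ 0.61  0.47 -0.5   1.58  0.24  1.14 -1.5 ] F [-1.4  1.2 -0.4] gap 0.0215
shift [  1.   -0.  -82.6] turn [ 0.001  -0.0105  0.004 ]
```

View pics/w14d.png

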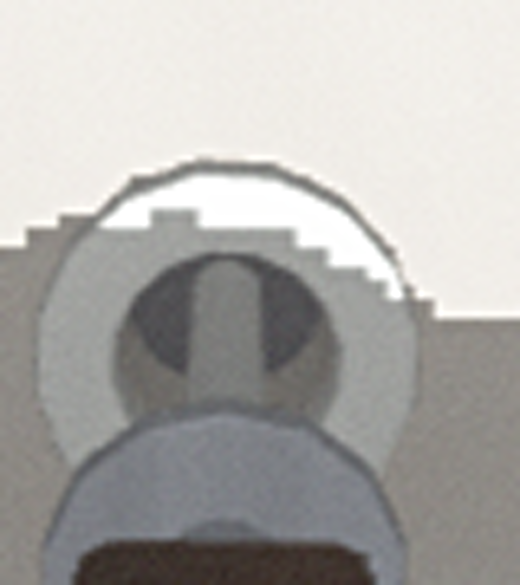

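View pics/s14d.png

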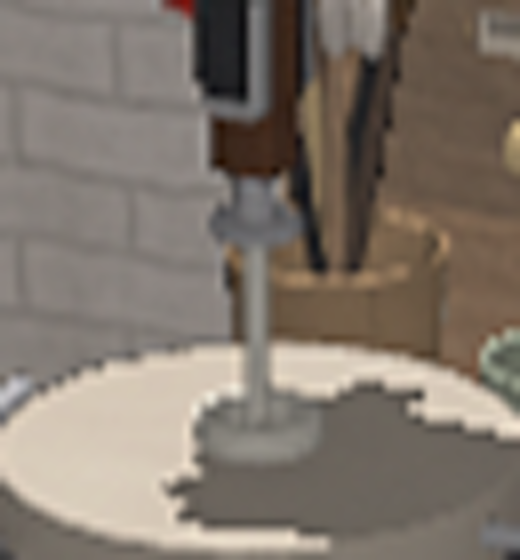

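Rod centred in the hole (wrist: hole centre 228, rod 227; scene: rod 258, ring 260). Lower the rest.

Call:
{"method": "drive_tool", "body": {"targets": [[[0,0,0],[0,0,8],0],[[0,0,0],[-0.1,0,9],0],[[0,0,0],[-0.1,0,9],0],[[0,0,0],[-0.1,0,7],0],[[0,0,0],[0,0,4],0],[[0,0,0],[0,0,0],0],[[0,0,0],[0,0,0],0]]}}

```text
time_s: 14.15
ee_pos: [0.5617, -0.1957, 0.1983]
tool_rot: [3.14, 0.015, 0.02]
ft_force: [0.0, 0.6, -0.5]
finger_gap: 0.0215
```

```bash
python3 -c "
from h import *
need([.5611,-.1957,.1955],0.3)"; python3 look.py 15; python3 crop.py 15
```

```text
t 14.15 ee [ 0.5617 -0.1957  0.1983] q [ 0.61  0.51 -0.49  1.64  0.27  1.05 -1.52] F [ 0.   0.6 -0.5] gap 0.0215
shift [-0.7 -0.1  2.8] turn [ 0.0014 -0.0124  0.004 ]
t 14.15 ee [ 0.5617 -0.1957  0.1983] q [ 0.61  0.51 -0.49  1.64  0.27  1.05 -1.52] F [ 0.   0.6 -0.5] gap 0.0215
shift [ 8.000e-01 -1.000e-01 -1.217e+02] turn [ 0.0014 -0.0124  0.004 ]
```

View pics/w15d.png

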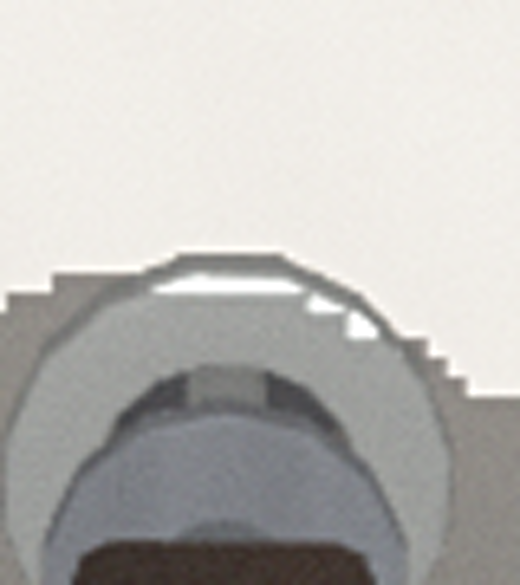

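View pics/s15d.png

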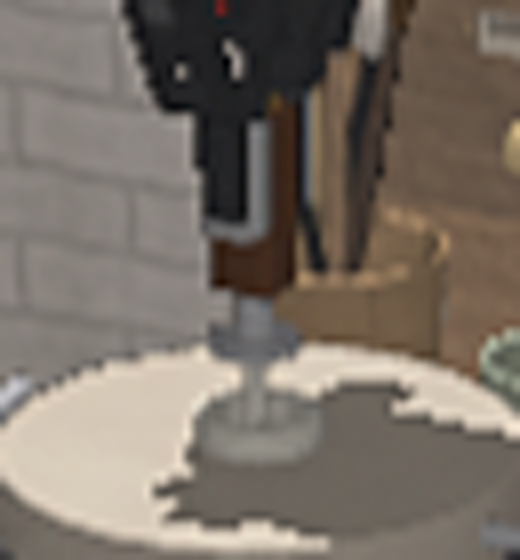

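```bash
python3 rel2.py 15 229 365 -1 -1 226 412
```

```text
cam [ 0.6337 -0.195   0.3417]
hole [ 0.5622 -0.1968  0.135 ] collar [ 0.5619 -0.1964  0.158 ]
```

Collar within ~0.5 mm (wrist), ≤2 mm (scene). Small trim, then settle.

Call:
{"method": "drive_tool", "body": {"targets": [[[0,0,0],[-0.7,0,2],0],[[0,0,0],[0,0,0],0],[[0,0,0],[0,0,0],0],[[0,0,0],[0,0,0],0],[[0,0,0],[0,0,0],0]]}}

```text
time_s: 14.75
ee_pos: [0.5616, -0.1959, 0.1974]
tool_rot: [3.139, 0.014, 0.023]
ft_force: [0.6, 0.7, -0.2]
finger_gap: 0.0213
```

```bash
python3 -c "
from h import *
need([.5611,-.1957,.1955],0.3)
print(robot.state()['joint_velocities'].round(4))"; python3 look.py 16; python3 crop.py 16;  python3 - <<'E'
from h import *
cv2.imwrite('pics/top16.png',robot.camera('top')[:,:,::-1]); need([.5611,-.1957,.1955],0.3)
E
```

```text
t 14.75 ee [ 0.5616 -0.1959  0.1974] q [ 0.61  0.51 -0.49  1.65  0.27  1.04 -1.53] F [ 0.6  0.7 -0.2] gap 0.0213
shift [-0.5 -0.2  1.9] turn [ 0.0023 -0.0146  0.0039]
[-0.0003 -0.0018 -0.0002 -0.0006  0.0014  0.0007  0.0006]
t 14.75 ee [ 0.5616 -0.1959  0.1974] q [ 0.61  0.51 -0.49  1.65  0.27  1.04 -1.53] F [ 0.6  0.7 -0.2] gap 0.0213
shift [ 1.200e+00 -1.000e-01 -1.226e+02] turn [ 0.0023 -0.0146  0.0039]
t 14.9 ee [ 0.5616 -0.1959  0.1973] q [ 0.61  0.51 -0.49  1.65  0.27  1.04 -1.53] F [ 0.1  0.1 -1.2] gap 0.0217
shift [-0.5 -0.2  1.8] turn [ 0.0022 -0.0145  0.0039]
```

View pics/w16d.png

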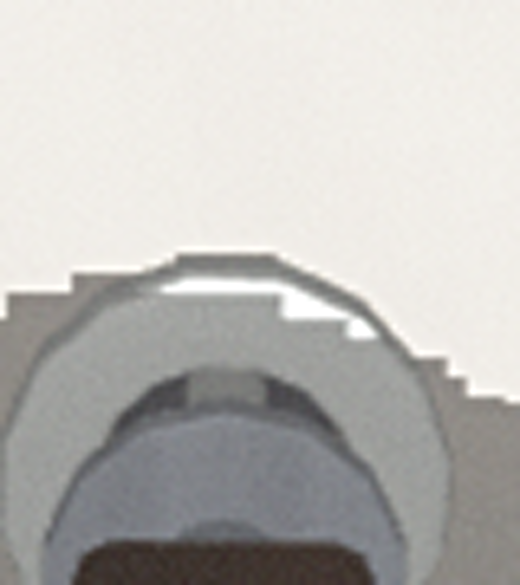

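View pics/scene16.png

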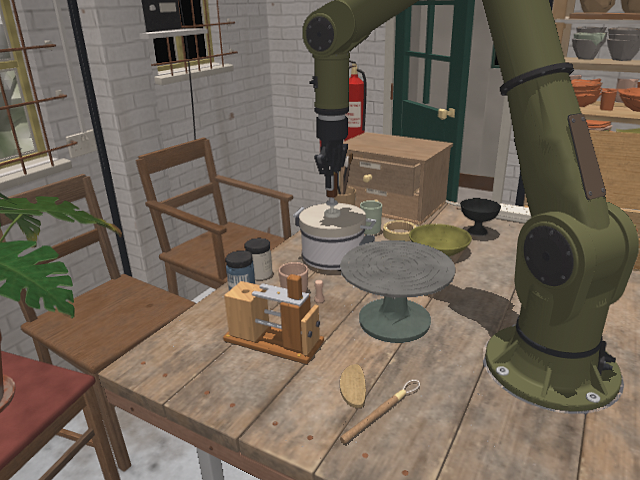

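Collar sits centred about 17 mm above the rim, the arm is still, the jaw is open, and the cups, jars, tape and stamp look undisturbed. Handing in.

```bash
python3 -c "
from h import *
print(robot.hand_in())
need([.5611,-.1957,.1955],0.3)"
```

```text
the job is handed in; nothing more can be done
None
the job is handed in; nothing more can be done
```

I pulled the keeper jaw to its stop (about 33 mm of pull), lifted the probe straight up out of the stand, and lowered it into the kiln port. I handed in at about 14.9 s with the gripper still holding the probe; no verdict was reported.

What the last checks showed:
- **Height:** the collar's underside is about 17 mm above the rim, worked out from the arm's reading and the probe's starting height in the stand.
- **Centring:** in the wrist picture just before a last trim of under 1 mm, the collar was within about 0.5 mm of the port's axis. The tip was within about 0.6 mm when last seen, at the rim, and I estimate about the same at the end.
- **Tilt:** about 0.015 rad for the gripper, from the arm's reading.
- **Contact and motion:** the wrist force stayed at noise level, about 1 N, at every check on the way into the port, and the joints were practically still. The last wrist and scene pictures show the jaw open and the cups, jars and stamp in place; I saved a last top picture but did not open it.

**Disagreement between cameras:** the scene camera put the collar about 2 mm further along +x than the wrist camera did. Both readings are within the 5 mm limit. I went with the wrist camera because it sees the hole and the collar in the same picture.

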